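# Set out the laundry shelf for wash day

### The arm

A 6-joint arm with a two-finger parallel gripper is mounted at the origin on the work surface. World frame = base frame: x ahead of the robot, y to its left, z up, the work surface at z = 0. Lengths are in m, angles in rad, forces in N, time in s.
With the tool pointing down it reaches from about 0.35 to 0.925 m from the base axis. Payload 6.4 kg.
Tool frame: the origin (TCP) lies on the centre line of the jaws, within the pads' length; the fingertips stand tip_extent ahead of it and the grasp point (between the pads) lies 11 mm behind it (tip_extent is the distance from the TCP to the fingertips, in m); z points along the fingers, y is the line along which they close (so a half turn about z gives the same grasp; the last joint's range is limited). The gripper opens to 85 mm and grips with 20 to 120 N. Pads are 22 mm wide; open, the fingers measure 114 mm over their backs; the gripper's body (76 mm by 85 mm) begins 54 mm behind the grasp point. The pads swing forward as they close: fully open they stand 13 mm farther back than shut.
Start: joints at [-1.439, 0.245, 1.558, -0, 1.339, -0.174], TCP at [0.196, -0.62, 0.239] pointing down, gripper open.
Joint ranges: [-3.13, 3.13], [-1.02, 2.26], [0.13, 2.54], [-0.95, 4.09], [0.21, 2.88], [-2.74, 2.74]. Speed limits (rad/s): [2.57, 2.57, 3.14, 3.14, 3.14, 3.14].

### API

Orientations are given as [roll, pitch, yaw] about the fixed x, y, z axes, in that order (R = Rz(yaw) Ry(pitch) Rx(roll)).
In Python, from workcell import * gives the robot as it stands. The module is installed in compiled form; this text tells all that it offers.
- The arm moves only by the tool jog_arm, never from a script. Its argument "motion" is a list of rows, each a list of 7 numbers: the shift along the world's x, y, z in units of 25 mm (1.0 is 25 mm), then the turn, a rotation vector about the world's x, y, z in units of 5 degrees (1.0 is 5 degrees), then the finger opening in mm, from 0 to 85.4. In form: [[dx, dy, dz, ax, ay, az, jaw], ...]. A call has 1 to 20 rows; each row shifts and turns the commanded pose from where the row before left it; what a row does not reach is not made up. A row lasts 1/12 s, in which the tool goes at most 41.7 mm and 7.16 degrees, less where a joint would pass 70% of its speed; a pose out of reach is approached as far as the arm can. A call is refused whole if a number of a shift passes 1 or a number of a turn 1, either way. A call with a gripper value outside its range is refused whole. The fingers move at their own pace and stop on an object; "newtons" is the grip in N (left out, the last holds). Time passes only in rows, so rows that do not move let the fingers close. It gives the time, the measured TCP pose, the force, the opening and the grip force at its end, in the units of the state.
- read_state(): the state, without advancing time (a new reading comes with each control period).
- read_camera(name): name is "scene" or "top"; returns (picture, depth): 420x560x3 uint8, blue, green, red; 420x560 float32, m along the optical axis (not along the pixel's ray), 0 where there is no reading.
- camera_info(name): a dict with "intrinsics" (3x3 intrinsics, pixels), "dist" ([k1, k2, p1, p2, k3] as OpenCV has them; the pictures are not rectified), "extrinsics" (4x4, takes a point from camera to world coordinates). Camera axes: x right, y up, looking along -z (the intrinsics and any distortion apply to the point x, -y, -z); pixel columns grow to the right and rows downward; lengths in m; the calibration is good to about 2 mm. A picture is of the moment at which its call begins. camera_info takes no time and is no camera call.
- sign_off(): hands the job in; it is judged then, once.
The state is a dict: "clock": time; "joint_pos": joint angles; "dq": joint speeds; "tau": joint torques, N m; "tool_pos": TCP position; "eef_rot": TCP orientation; "wrist_force": force on the tool from outside, world axes, zero at the start; "moment": the same for the moment, N m; "width": opening from 0.0 (shut) to 1.0 (fully open); "gripper_force": force on a finger pad.
Only numpy, scipy, OpenCV 4.12 (cv2) and the standard library are available. Lean on these libraries where they do the work, as an engineer would, in place of code of your own. Each camera call takes 0.05 s, during which the arm holds its last target. There are 200 camera calls.

### The job

Set out this laundry shelf: stand the black-capped amber bottle upright midway between the steel canister and the peg-filled blue basket, put the teal funnel mouth-down over its cap, and stand the white-capped bottle on the canister's other side, in line with the row and about 40 mm clear of the canister. Lay the white scoop on the shelf straight in front of the canister (on the robot's side), its cup about 30 mm clear of it and its handle pointing back towards the robot, and stack the empty blue basket squarely on the full one, turned end for end (white lips at opposite ends) so that it stacks on the shelves inside the rim and does not nest down onto the pegs. Set the glass bottles down without dropping them or knocking them over, and leave the canister, the full basket, the soap dish, the brush and the spray bottle where they are.

Things in the scene. Friction and masses are not known exactly. Their poses are not given: they have to be found in the camera images.
- canister: Stainless steel canister with a black push button in its lid: 90 mm diameter, 121 mm high, 0.95 kg; stays put. Origin at the centre of its underside; x points straight away from the robot, y to the robot's left, z up. The full basket stands about 250 mm to its left or right; the row is the line through both.
- full_basket: Blue basket with pegs, 0.8 kg, stays put. Same shape and origin as the empty one, length roughly away from the robot, white lip at the far end (yaw within 0.2 rad). Four small shelves inside, tops 50 mm above its underside, 10 mm below the rim: a basket turned end for end rests its underside on them, with 5 to 8 mm play each way; the same way round it sinks past them.
- empty_basket: Empty blue basket, 0.11 kg, 139 x 69 mm and 60 mm high, base 110 x 48 mm, mouth 130 x 60 mm. Vertical rim band 48 to 60 mm up: grip it there across the 69 mm, at mid-length. Origin at the centre of its underside; x along its length to the end with the white rim and lip (which reaches 82 mm out), z up. Starts with the lip at the far end, yaw within 0.4 rad.
- bottle_black_cap: Closed amber glass bottle, black screw cap, blank cream label, 0.24 kg: 54 mm diameter and straight-sided up to 85 mm, shoulder, then the cap (28 mm diameter, from 106 mm to the top at 125 mm). Starts upright. Origin at the centre of its underside, z up.
- bottle_white_cap: Closed amber glass bottle, white screw cap, blank cream label, 0.24 kg: 54 mm diameter and straight-sided up to 85 mm, shoulder, then the cap (28 mm diameter, from 106 mm to the top at 125 mm). Starts upright. Origin at the centre of its underside, z up.
- funnel: Stiff teal silicone funnel standing mouth-down: mouth 90 mm diameter, cone up to 48 mm, spout up to 95 mm (24 mm diameter at its root, 19 mm at its tip), 0.06 kg. Origin at the centre of the mouth, z up the spout. Lowered over an upright bottle it centres itself and rests with its inside on the cap, mouth 83 mm above the bottle's underside.
- scoop: White measuring scoop standing on its base: cup 50 mm diameter, 34 mm high, flat handle 14 mm wide, 5 mm thick, 29 to 34 mm up, 0.035 kg. Origin at the centre of the cup's underside, z up; the handle lies along -x and ends 103 mm out (grip it about 40 mm out). At yaw 0 it points back to the robot; starts with yaw within 0.5 rad.
- soap_dish: white ceramic dish with a bar of yellow soap, 110 by 75 by 33 mm, origin at the centre of its underside; a bystander, leave it alone
- scrub_brush: wooden scrubbing brush lying bristles down, 140 by 48 by 36 mm, origin at the centre of its underside; a bystander, leave it alone
- spray_bottle: white trigger spray bottle with a red head, 72 mm diameter, 197 mm high, origin at the centre of its underside; a bystander, leave it alone
Not all that is in view belongs to the job. Leave any pink look-alike of the funnel alone.

How it is judged:
By the outcome, as a careful person would: the job done as asked, in the order asked, and still so for the second after the job is handed in, with the robot touching nothing.
It also fails if it takes over 112 s, if anything falls off the work surface, if the arm or the gripper's body presses on something with over 40 N, if the wrist force passes 120 N, or if a joint passes its speed limit or range.

## Working session

There is one attempt and no reset: what is moved stays moved. The work goes in short steps, Python scripts to look and compute and a tool call to move; the robot and the scene stay as the last step left them, time stands still between calls to the robot, and variables do not carry over. Pictures are saved under pics/ and viewed, at most 14 in all, crops included, and the job is handed in when it is done.

Besides the shell and the picture viewer there is one more tool, called after ">>>" as name(argument=value, ...) on one line, values as JSON. jog_arm: Moves the arm, as the interface text tells. Its arguments: {"type":"object","properties":{"motion":{"type":"array","items":{"type":"array","items":{"type":"number"}}},"newtons":{"type":"number"}},"required":["motion"]}

```bash
mkdir -p pics; cat > h.py <<'E'
from workcell import *
import numpy as np, cv2
def look(n):
    im,d=read_camera(n); return im,d
def rays(n,uv):
    c=camera_info(n); K=np.array(c["intrinsics"]);E=np.array(c["extrinsics"])
    p=cv2.undistortPoints(np.array(uv,float).reshape(-1,1,2),K,np.array(c["dist"])).reshape(-1,2)
    r=np.c_[p[:,0],-p[:,1],-np.ones(len(p))]
    return E[:3,3],r@E[:3,:3].T
def onplane(n,uv,z):
    o,r=rays(n,uv); return o+r*((z-o[2])/r[:,2])[:,None]
def cloud(n,d):
    v,u=np.mgrid[:d.shape[0],:d.shape[1]]
    o,r=rays(n,np.c_[u.ravel(),v.ravel()])
    return (o+r*d.reshape(-1,1)).reshape(*d.shape,3)
E
python3 - <<'E'
from h import *
s=read_state(); print({k:np.round(s[k],3).tolist() for k in s})
for n in("scene","top"):
    im,d=look(n); cv2.imwrite(f"pics/{n}0.png",im); np.savez(f"{n}0.npz",im=im,d=d)
    c=camera_info(n); print(n,np.round(c["extrinsics"],3).tolist(),np.round(c["intrinsics"],1).tolist(),(d>0).mean())
E
```

```text
{'clock': 0.0, 'joint_pos': [-1.439, 0.246, 1.559, -0.0, 1.339, -0.174], 'dq': [0.001, 0.002, -0.001, 0.002, -0.001, -0.002], 'tau': [0.001, -42.95, -32.613, 0.0, 0.005, -0.0], 'tool_pos': [0.196, -0.619, 0.238], 'eef_rot': [-3.14, -0.0, 0.306], 'wrist_force': [-0.652, 0.707, 0.17], 'moment': [0.024, 0.029, 0.028], 'gripper_force': 0.0, 'width': 1.0}
scene [[-0.818, -0.506, 0.275, 0.837], [0.575, -0.716, 0.395, 0.486], [-0.003, 0.481, 0.877, 1.085], [0.0, 0.0, 0.0, 1.0]] [[397.6, 0.0, 281.2], [0.0, 397.6, 213.3], [0.0, 0.0, 1.0]] 0.9957950680272109
top [[-0.004, 0.997, -0.083, 0.363], [-1.0, -0.003, 0.012, -0.004], [0.011, 0.083, 0.997, 1.549], [0.0, 0.0, 0.0, 1.0]] [[477.3, 0.0, 278.1], [0.0, 477.3, 213.6], [0.0, 0.0, 1.0]] 0.9957270408163266
```

View pics/top0.png

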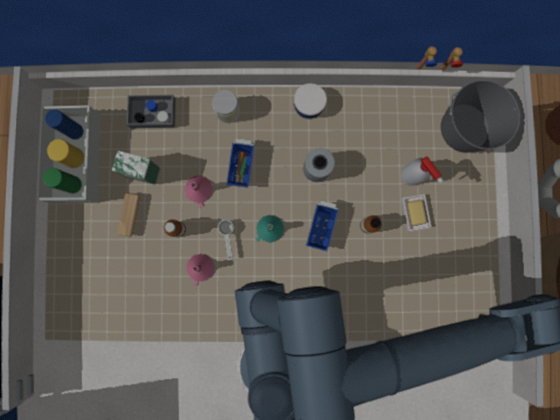

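View pics/scene0.png

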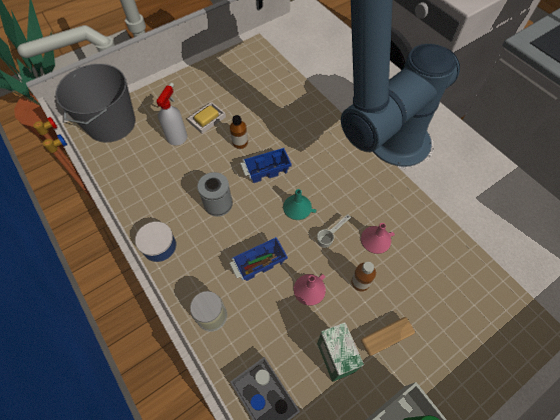

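Top view: the canister is at (319,165), the peg-filled basket at (240,165) and the empty basket at (322,227). The bottles are black-capped (372,224) and white-capped (174,228). The teal funnel is at (270,228), with pink look-alikes at (199,189) and (200,267), and the scoop is at (227,228). Only the teal one fits "teal funnel". The basket with coloured pegs is the full one.

```bash
cat >> h.py <<'E'
def blob(n,im,d,box,zlo,zhi,cond=None):
    """points within pixel box (u0,v0,u1,v1) and height band"""
    P=cloud(n,d); m=np.zeros(d.shape,bool); u0,v0,u1,v1=box; m[v0:v1,u0:u1]=1
    m&=(d>0)&(P[...,2]>zlo)&(P[...,2]<zhi)
    if cond is not None: m&=cond
    return m,P[m]
def rect(p): 
    r=cv2.minAreaRect(p[:,:2].astype(np.float32)*1000); return [np.round(x,1) for x in r]
def circ(p):
    c,r=cv2.minEnclosingCircle(p[:,:2].astype(np.float32)*1000); return np.round(c,1),round(r,1),np.round(np.median(p[:,2])*1000,1),len(p)
E
cat > m.py <<'E'
from h import *
f=np.load("top0.npz"); im,d=f["im"],f["d"]
hsv=cv2.cvtColor(im,cv2.COLOR_BGR2HSV)
P=cloud("top",d); print("table z",np.median(P[300:330,80:200,2]),np.median(P[110:130,380:430,2]))
for nm,box,zl,zh in [("can",(298,140,342,190),.10,.14),("blackcap",(355,205,390,240),.112,.14),("black all",(355,205,390,240),.05,.14),("whitecap",(160,212,192,244),.112,.14),("white all",(160,212,192,244),.05,.14),("funnel all",(250,208,290,250),.015,.12),("spout",(250,208,290,250),.085,.12),("scoop cup",(212,215,242,264),.02,.06),("full rim",(222,132,262,195),.045,.08),("empty rim",(300,198,345,255),.045,.08),("spray",(395,145,445,190),.03,.25),("soap",(400,190,435,235),.015,.06),("brush",(110,188,142,240),.02,.06),("pink1",(182,170,218,210),.02,.12)]:
    m,p=blob("top",im,d,(box),zl,zh)
    if len(p)<4: print(nm,len(p)); continue
    print(nm,"circ",circ(p),"rect",rect(p),"mean",np.round(p.mean(0)*1000,1),"zmax",round(p[:,2].max()*1000))
# blue baskets via colour
blue=(hsv[...,0]>105)&(hsv[...,0]<130)&(hsv[...,1]>120)
for nm,box in [("full",(222,132,262,195)),("empty",(300,198,345,255))]:
    m,p=blob("top",im,d,box,.05,.075,blue); print(nm,"blue rim",rect(p),p.mean(0).round(4))
    mm=np.zeros_like(blue); u0,v0,u1,v1=box; mm[v0:v1,u0:u1]=blue[v0:v1,u0:u1]
    v,u=np.nonzero(mm); q=onplane("top",np.c_[u,v],.06); print("  ray",rect(q))
big=cv2.resize(im[130:290,140:400],None,fx=3,fy=3,interpolation=cv2.INTER_CUBIC); cv2.imwrite("pics/crop0.png",big)
E
python3 m.py
```

```text
table z -0.0007849640998152108 0.0011089028655084654
can circ (array([ 640.4, -147.3]), 46.0, np.float64(114.5), 676) rect [array([ 639.5, -147.3]), array([89.1, 87.3]), np.float64(33.5)] mean [ 638.8 -146.6  114.8] zmax 126
blackcap circ (array([ 453.7, -311.4]), 14.3, np.float64(124.7), 75) rect [array([ 453.3, -310.7]), array([25.6, 27. ]), np.float64(81.2)] mean [ 453.2 -311.1  124.6] zmax 131
black all circ (array([ 452.7, -312. ]), 28.0, np.float64(93.3), 275) rect [array([ 453. , -311.2]), array([52.4, 54.9]), np.float64(26.5)] mean [ 451.5 -306.6   97.5] zmax 131
whitecap circ (array([442.5, 307. ]), 14.6, np.float64(123.2), 75) rect [array([443.1, 307.1]), array([26.2, 26.7]), np.float64(58.5)] mean [442.5 306.1 123.2] zmax 130
white all circ (array([442.6, 306.2]), 28.1, np.float64(91.0), 279) rect [array([442.6, 305.2]), array([53.8, 52.6]), np.float64(89.8)] mean [441.3 301.2  95.5] zmax 130
funnel all circ (array([444.6,   3.9]), 40.7, np.float64(29.1), 402) rect [array([443.8,   4.6]), array([74.8, 77.2]), np.float64(38.3)] mean [442.6   4.7  33.1] zmax 100
spout circ (
[... 999 characters left out ...]
 28.4] zmax 43
brush circ (array([489. , 461.3]), 71.8, np.float64(33.9), 657) rect [array([488.7, 461.3]), array([ 53.3, 141.4]), np.float64(80.3)] mean [489.6 460.   33.8] zmax 44
pink1 circ (array([573.3, 238.8]), 36.5, np.float64(33.8), 320) rect [array([573.6, 238.8]), array([68.7, 66.3]), np.float64(73.5)] mean [571.5 236.6  39.4] zmax 98
full blue rim [array([642.4,  99. ]), array([ 66.4, 134.1]), np.float64(82.4)] [0.6331 0.1025 0.0558]
  ray [array([641.8,  99.2]), array([ 66. , 132.4]), np.float64(82.3)]
empty blue rim [array([ 443.1, -157.5]), array([ 66.3, 131.9]), np.float64(74.9)] [ 0.4355 -0.1548  0.056 ]
  ray [array([ 442.6, -157.5]), array([ 66.3, 131.2]), np.float64(74.9)]
```

View pics/crop0.png

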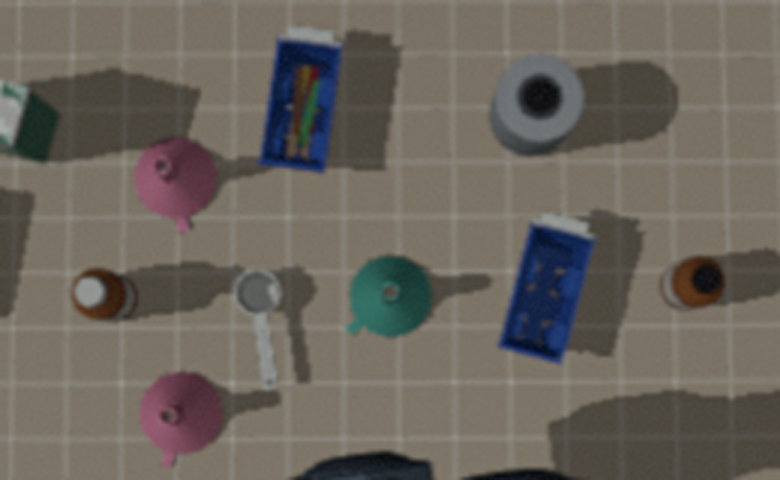

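The crop confirms the choices: teal funnel at crop (391,292), peg-filled basket (303,100), empty basket (547,290), black-capped bottle (703,281), white-capped bottle (95,295). All the sizes match the description. Next I fetch the black-capped bottle.

>>> jog_arm(motion=[[0.79, 0.95, -0.2, 0, 0, -0.27, 85], [0.79, 0.95, -0.2, 0, 0, -0.27, 85], [0.79, 0.95, -0.2, 0, 0, -0.27, 85], [0.79, 0.95, -0.2, 0, 0, -0.27, 85], [0.79, 0.95, -0.2, 0, 0, -0.27, 85], [0.79, 0.95, -0.2, 0, 0, -0.27, 85], [0.79, 0.95, -0.2, 0, 0, -0.27, 85], [0.79, 0.95, -0.2, 0, 0, -0.27, 85], [0.79, 0.95, -0.2, 0, 0, -0.27, 85], [0.79, 0.95, -0.2, 0, 0, -0.27, 85], [0.79, 0.95, -0.2, 0, 0, -0.27, 85], [0.79, 0.95, -0.2, 0, 0, -0.27, 85], [0.79, 0.95, -0.2, 0, 0, -0.27, 85], [0, 0, 0, 0, 0, 0, 85], [0, 0, 0, 0, 0, 0, 85]], newtons=40)

```text
clock: 1.35
tool_pos: [0.4528, -0.3096, 0.1735]
eef_rot: [-3.141, 0.001, 0.003]
wrist_force: [-0.7, -0.5, 1.0]
width: 0.994
gripper_force: 0.0
```

>>> jog_arm(motion=[[0.02, -0.07, -0.8, 0, 0, 0, 85], [0, 0, -0.9, 0, 0, 0, 85], [0, 0, -0.9, 0, 0, 0, 85], [0, 0, -0.7, 0, 0, 0, 85], [0, 0, -0.5, 0, 0, 0, 85], [0, 0, -0.3, 0, 0, 0, 85], [0, 0, -0.14, 0, 0, 0, 85], [0, 0, 0, 0, 0, 0, 85]])

```text
clock: 2.02
tool_pos: [0.4527, -0.3132, 0.0681]
eef_rot: [-3.141, 0.0, -0.001]
wrist_force: [-0.5, -0.0, -0.1]
width: 0.998
gripper_force: 0.0
```

>>> jog_arm(motion=[[0, 0, 0, 0, 0, 0, 60], [0, 0, 0, 0, 0, 0, 52], [0, 0, 0, 0, 0, 0, 46], [0, 0, 0, 0, 0, 0, 46], [0, 0, 0, 0, 0, 0, 46], [0, 0, 0, 0, 0, 0, 46]], newtons=40)

```text
clock: 2.52
tool_pos: [0.4537, -0.3132, 0.0697]
eef_rot: [3.141, -0.001, -0.0]
wrist_force: [-1.5, 2.3, 5.4]
width: 0.618
gripper_force: 41.4
```

>>> jog_arm(motion=[[0, 0, 0.5, 0, 0, 0, 46], [0, 0, 1, 0, 0, 0, 46], [0, 0.3, 1, 0, 0, 0, 46], [0, 0.8, 0.8, 0, 0, 0, 46], [0, 1, 0.5, 0, 0, 0, 46], [0.1, 1, 0, 0, 0, 0, 46], [0.1, 1, 0, 0, 0, 0, 46], [0.1, 1, 0, 0, 0, 0, 46], [0.1, 1, 0, 0, 0, 0, 46], [0.9, 0.7, 0, 0, 0, 0, 46], [0.9, 0.7, 0, 0, 0, 0, 46], [0.9, 0.7, 0, 0, 0, 0, 46], [0.9, 0.7, 0, 0, 0, 0, 46], [0.9, 0.7, 0, 0, 0, 0, 46], [0.9, 0.7, 0, 0, 0, 0, 46], [0.9, 0.65, 0, 0, 0, 0, 46], [0.9, 0.65, 0, 0, 0, 0, 46], [0, 0, 0, 0, 0, 0, 46], [0, 0, 0, 0, 0, 0, 46]])

```text
clock: 4.1
tool_pos: [0.6432, -0.022, 0.1632]
eef_rot: [3.141, 0.001, 0.001]
wrist_force: [-0.7, -0.1, -3.0]
width: 0.62
gripper_force: 43.1
```

```bash
python3 - <<'E'
from h import *
s=read_state(); print(np.round(s["tool_pos"],4),np.round(s["wrist_force"],1),s["width"],s["gripper_force"])
E
```

```text
[ 0.6432 -0.022   0.1632] [-0.7 -0.1 -3. ] 0.6199203782122313 43.075299915944925
```

>>> jog_arm(motion=[[0, 0, -0.8, 0, 0, 0, 46], [0, 0, -1, 0, 0, 0, 46], [0, 0, -0.9, 0, 0, 0, 46], [0, 0, -0.5, 0, 0, 0, 46], [0, 0, -0.3, 0, 0, 0, 46], [0, 0, -0.1, 0, 0, 0, 46], [0, 0, -0.07, 0, 0, 0, 46], [0, 0, -0.05, 0, 0, 0, 46], [0, 0, 0, 0, 0, 0, 46]])

```text
clock: 4.85
tool_pos: [0.6437, -0.0231, 0.0715]
eef_rot: [3.141, -0.002, -0.001]
wrist_force: [-0.4, -0.2, -3.0]
width: 0.617
gripper_force: 43.1
```

>>> jog_arm(motion=[[0, 0, -0.04, 0, 0, 0, 46], [0, 0, -0.04, 0, 0, 0, 46], [0, 0, 0, 0, 0, 0, 46]])

```text
clock: 5.1
tool_pos: [0.644, -0.023, 0.0698]
eef_rot: [3.141, -0.002, -0.0]
wrist_force: [-0.7, 1.0, 3.0]
width: 0.618
gripper_force: 43.4
```

>>> jog_arm(motion=[[0, 0, 0, 0, 0, 0, 60], [0, 0, 0, 0, 0, 0, 72], [0, 0, 0, 0, 0, 0, 75], [0, 0, 0.3, 0, 0, 0, 75], [0, 0, 0.8, 0, 0, 0, 75], [0, 0, 1, 0, 0, 0, 75], [0, 0, 1, 0, 0, 0, 75], [0, 0, 0.9, 0, 0, 0, 70], [-0.8, 0.15, 0.2, 0, 0, 0, 60], [-0.9, 0.15, 0, 0, 0, 0, 55], [-0.9, 0.15, 0, 0, 0, 0, 55], [-0.9, 0.15, 0, 0, 0, 0, 55], [-0.9, 0.15, 0, 0, 0, 0, 55], [-0.9, 0.15, 0, 0, 0, 0, 55], [-0.9, 0.1, 0, 0, 0, 0, 55], [-0.9, 0.1, 0, 0, 0, 0, 55], [-0.9, 0, 0, 0, 0, 0, 55], [0, 0, 0, 0, 0, 0, 55], [0, 0, 0, 0, 0, 0, 55]])

```text
clock: 6.68
tool_pos: [0.4426, 0.0047, 0.1738]
eef_rot: [3.141, -0.001, -0.001]
wrist_force: [1.0, -0.3, 0.0]
width: 0.646
gripper_force: 0.0
```

```bash
cat > m2.py <<'E'
from h import *
import sys
n=sys.argv[1]
im,d=look("top"); np.savez(n+".npz",im=im,d=d); cv2.imwrite(f"pics/{n}.png",im)
P=cloud("top",d)
v=d>0
def c(nm,cx,cy,zl,zh,r=.05):
    m=v&(P[...,2]>zl)&(P[...,2]<zh)&(np.hypot(P[...,0]-cx,P[...,1]-cy)<r); p=P[m]
    if len(p)>5: print(nm,circ(p),rect(p))
    else: print(nm,len(p))
c("black cap",.643,-.023,.112,.14,.04)
c("black body",.643,-.023,.05,.14,.05)
c("funnel spout",.444,.005,.085,.11)
c("funnel",.444,.005,.015,.11,.06)
c("can",.640,-.147,.1,.14,.06)
c("full",.645,.099,.045,.075,.1)
c("empty",.447,-.158,.045,.075,.1)
E
python3 m2.py a1
```

```text
black cap (array([643.2, -24.1]), 14.1, np.float64(124.7), 69) [array([643.9, -23.3]), array([26.4, 24.3]), np.float64(0.3)]
black body (array([643.4, -23.6]), 27.2, np.float64(92.3), 262) [array([643.3, -23.7]), array([54.1, 50.7]), np.float64(2.7)]
funnel spout 0
funnel (array([416.4,  10. ]), 21.4, np.float64(19.4), 32) [array([410.9,  11.3]), array([42.8, 12.8]), np.float64(77.3)]
can (array([ 640. , -147.8]), 45.9, np.float64(114.5), 678) [array([ 639.6, -146.3]), array([90.4, 86.4]), np.float64(32.6)]
full (array([646.5,  85.6]), 85.5, np.float64(55.2), 474) [array([646.6,  66.9]), array([133.8, 152.2]), np.float64(82.3)]
empty (array([ 447.7, -160.3]), 79.9, np.float64(55.6), 480) [array([ 450.5, -160.2]), array([ 69.8, 150.8]), np.float64(74.8)]
```

>>> jog_arm(motion=[[0.04, 0, -0.8, 0, 0, 0, 55], [0, 0, -1, 0, 0, 0, 55], [0, 0, -1, 0, 0, 0, 55], [0, 0, -0.7, 0, 0, 0, 55], [0, 0, -0.4, 0, 0, 0, 45], [0, 0, -0.2, 0, 0, 0, 35], [0, 0, 0, 0, 0, 0, 25], [0, 0, 0, 0, 0, 0, 14], [0, 0, 0, 0, 0, 0, 14], [0, 0, 0, 0, 0, 0, 14], [0, 0, 0, 0, 0, 0, 14], [0, 0, 0, 0, 0, 0, 14]], newtons=25)

```text
clock: 7.73
tool_pos: [0.4443, 0.0045, 0.0714]
eef_rot: [3.141, -0.001, -0.001]
wrist_force: [0.4, -0.5, -0.4]
width: 0.247
gripper_force: 25.7
```

>>> jog_arm(motion=[[0, 0, 0.4, 0, 0, 0, 14], [0, 0, 0.9, 0, 0, 0, 14], [0, 0, 1, 0, 0, 0, 14], [0, 0, 1, 0, 0, 0, 14], [0, 0, 1, 0, 0, 0, 14], [0.2, 0, 0.9, 0, 0, 0, 14], [0.6, 0, 0.6, 0, 0, 0, 14], [0.9, -0.16, 0, 0, 0, 0, 14], [0.9, -0.16, 0, 0, 0, 0, 14], [0.9, -0.16, 0, 0, 0, 0, 14], [0.9, -0.16, 0, 0, 0, 0, 14], [0.9, -0.16, 0, 0, 0, 0, 14], [0.9, -0.16, 0, 0, 0, 0, 14], [0.9, -0.16, 0, 0, 0, 0, 14], [0.6, 0, 0, 0, 0, 0, 14], [0.26, 0, 0, 0, 0, 0, 14], [0, 0, 0, 0, 0, 0, 14], [0, 0, 0, 0, 0, 0, 14]])

```text
clock: 9.23
tool_pos: [0.6425, -0.0232, 0.216]
eef_rot: [-3.142, 0.001, -0.0]
wrist_force: [-0.0, -0.2, -0.1]
width: 0.245
gripper_force: 25.7
```

```bash
python3 - <<'E'
from h import *
s=read_state(); print(np.round(s["tool_pos"],4),np.round(s["wrist_force"],1),s["width"],s["gripper_force"])
im,d=look("scene"); cv2.imwrite("pics/s2.png",cv2.resize(im[100:320,130:430],None,fx=2.5,fy=2.5,interpolation=cv2.INTER_CUBIC))
E
```

```text
[ 0.6425 -0.0232  0.216 ] [-0.  -0.2 -0.1] 0.2452850317845506 25.749732635890723
```

View pics/s2.png

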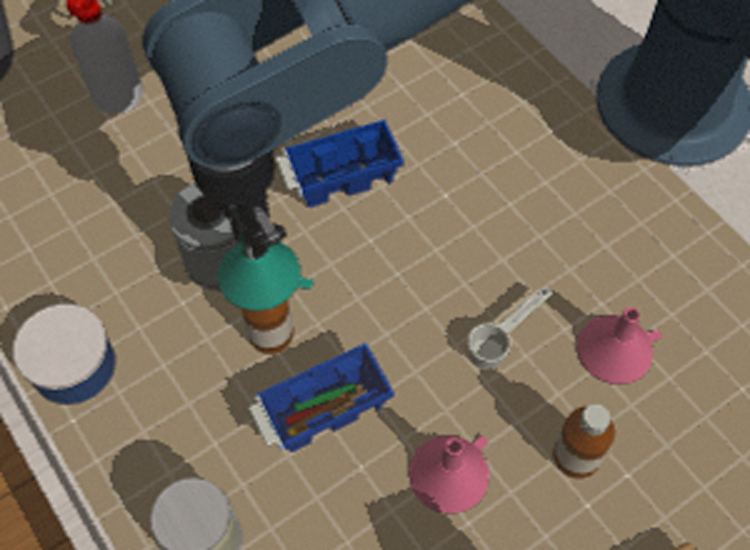

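The funnel is held upright above the black-capped bottle, at crop (260,280). I lower it now.

>>> jog_arm(motion=[[0.02, -0.01, -0.4, 0, 0, 0, 14], [0, 0, -0.6, 0, 0, 0, 14], [0, 0, -0.6, 0, 0, 0, 14], [0, 0, -0.4, 0, 0, 0, 14], [0, 0, -0.2, 0, 0, 0, 14], [0, 0, -0.1, 0, 0, 0, 14], [0, 0, -0.08, 0, 0, 0, 14], [0, 0, 0, 0, 0, 0, 14], [0, 0, 0, 0, 0, 0, 14]])

```text
clock: 10.03
tool_pos: [0.6439, -0.0237, 0.1571]
eef_rot: [3.141, -0.001, -0.0]
wrist_force: [0.3, -0.2, -0.7]
width: 0.247
gripper_force: 25.7
```

>>> jog_arm(motion=[[0, 0, -0.06, 0, 0, 0, 14], [0, 0, -0.05, 0, 0, 0, 14], [0, 0, 0, 0, 0, 0, 14]])

```text
clock: 10.28
tool_pos: [0.6437, -0.0236, 0.1538]
eef_rot: [-3.142, -0.001, -0.001]
wrist_force: [0.7, -0.1, 0.1]
width: 0.246
gripper_force: 26.1
```

>>> jog_arm(motion=[[0, 0, 0, 0, 0, 0, 30], [0, 0, 0, 0, 0, 0, 45], [0, 0, 0, 0, 0, 0, 45], [0, 0, 0.3, 0, 0, 0, 45], [0, 0, 0.7, 0, 0, 0, 45], [0, 0, 1, 0, 0, 0, 45], [0, 0, 1, 0, 0, 0, 45], [0, 0, 0, 0, 0, 0, 45]])

```text
clock: 10.95
tool_pos: [0.6464, -0.0242, 0.2358]
eef_rot: [3.139, -0.011, -0.0]
wrist_force: [0.4, 0.5, 0.9]
width: 0.527
gripper_force: 0.0
```

>>> jog_arm(motion=[[-0.57, 0.94, -0.15, 0, 0, 0, 85], [-0.57, 0.94, -0.15, 0, 0, 0, 85], [-0.57, 0.94, -0.15, 0, 0, 0, 85], [-0.57, 0.94, -0.15, 0, 0, 0, 85], [-0.57, 0.94, -0.15, 0, 0, 0, 85], [-0.57, 0.94, -0.15, 0, 0, 0, 85], [-0.57, 0.94, -0.15, 0, 0, 0, 85], [-0.57, 0.94, -0.15, 0, 0, 0, 85], [-0.57, 0.94, -0.15, 0, 0, 0, 85], [-0.57, 0.94, -0.15, 0, 0, 0, 85], [-0.57, 0.94, -0.15, 0, 0, 0, 85], [-0.57, 0.94, -0.15, 0, 0, 0, 85], [-0.57, 0.94, -0.15, 0, 0, 0, 85], [-0.6, 0.98, -0.15, 0, 0, 0, 85], [0, 0, 0, 0, 0, 0, 85], [0, 0, 0, 0, 0, 0, 85]])

```text
clock: 12.28
tool_pos: [0.4424, 0.3071, 0.1759]
eef_rot: [3.141, 0.0, 0.002]
wrist_force: [0.4, -0.2, -0.3]
width: 0.997
gripper_force: 0.0
```

```bash
python3 - <<'E'
from h import *
s=read_state(); print(np.round(s["tool_pos"],4),s["clock"])
im,d=look("top"); P=cloud("top",d); v=d>0
for nm,cx,cy,zl,zh,r in [("spout tip",.643,-.023,.16,.19,.04),("funnel",.643,-.023,.09,.19,.06)]:
    p=P[v&(P[...,2]>zl)&(P[...,2]<zh)&(np.hypot(P[...,0]-cx,P[...,1]-cy)<r)]; print(nm,circ(p),p[:,2].max())
im,d=look("scene"); cv2.imwrite("pics/s3.png",cv2.resize(im[100:320,130:430],None,fx=2.5,fy=2.5,interpolation=cv2.INTER_CUBIC))
E
```

```text
[0.4424 0.3071 0.1759] 12.2833
spout tip (array([640.3, -30.2]), 10.6, np.float64(172.4), 30) 0.18077076832751438
funnel (array([643.5, -12.7]), 49.3, np.float64(108.6), 592) 0.18077076832751438
```

View pics/s3.png

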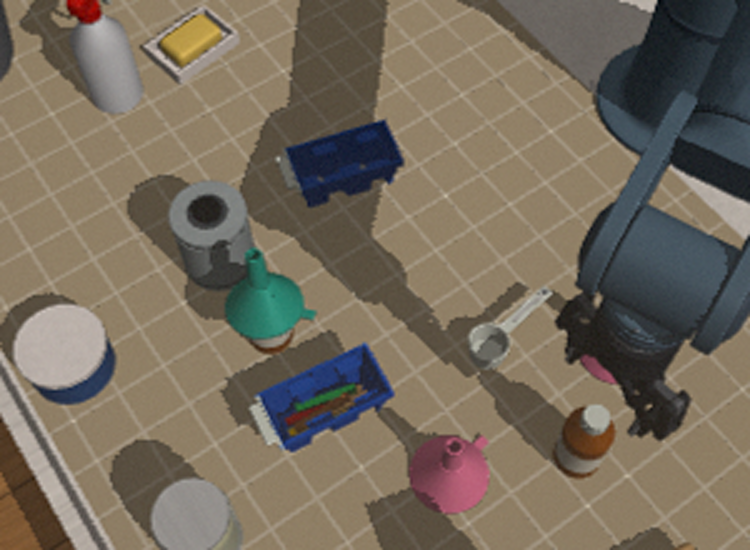

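```bash
cat > f.py <<'E'
from h import *
im,d=look("top"); P=cloud("top",d); h=cv2.cvtColor(im,cv2.COLOR_BGR2HSV)
t=(h[...,0]>75)&(h[...,0]<95)&(h[...,1]>100)&(d>0)&(np.hypot(P[...,0]-.643,P[...,1]+.023)<.09)
for a,b in [(.07,.09),(.09,.1),(.1,.11),(.11,.12),(.12,.13),(.14,.16),(.165,.19)]:
    p=P[t&(P[...,2]>a)&(P[...,2]<b)]
    if len(p)>4: print(a,circ(p),p.mean(0).round(4))
v,u=np.nonzero(t); print("pix",u.min(),u.max(),v.min(),v.max())
x,y,w,hh=u.min()-12,v.min()-12,50,60
cv2.imwrite("pics/f%d.png"%int(read_state()["clock"]*100),cv2.resize(im[y:y+hh,x:x+w],None,fx=9,fy=9,interpolation=cv2.INTER_CUBIC))
# cone plane fit: z ~ apex cone => least squares for axis
p=P[t&(P[...,2]>.088)&(P[...,2]<.128)]
from scipy.optimize import least_squares
def res(q):
    ax=np.array([q[2],q[3],1]);ax/=np.linalg.norm(ax); r=p-np.array([q[0],q[1],q[4]]); s=r@ax
    return np.linalg.norm(r-np.outer(s,ax),axis=1)-(.045-.033*s/.048)
s=least_squares(res,[.643,-.0236,0,0,.083],loss="soft_l1",f_scale=.002); print("cone base x,y,z",s.x[[0,1,4]].round(4),"tilt deg",np.degrees(s.x[2:4]).round(1),np.abs(res(s.x)).mean())
E
python3 f.py; ls pics
```

```text
0.07 (array([630.8, -16.1]), 46.8, np.float64(88.2), 21) [ 0.6179 -0.0212  0.088 ]
0.09 (array([637.3, -13.5]), 47.8, np.float64(95.8), 147) [ 0.6317 -0.0097  0.0954]
0.1 (array([646.9, -18.1]), 38.8, np.float64(104.9), 152) [ 0.6432 -0.0157  0.105 ]
0.11 (array([645.4, -19.3]), 31.2, np.float64(114.8), 121) [ 0.6444 -0.0169  0.1148]
0.12 (array([643.2, -23.3]), 25.2, np.float64(124.0), 81) [ 0.642  -0.0188  0.1242]
0.14 (array([641.2, -26.9]), 10.8, np.float64(156.0), 24) [ 0.6398 -0.0259  0.1515]
0.165 (array([641. , -30.8]), 10.3, np.float64(174.8), 22) [ 0.6394 -0.031   0.1746]
pix 263 291 149 175
cone base x,y,z [ 0.6455 -0.0198  0.0861] tilt deg [-1.6 -9.2] 0.002113877012091724
a1.png
crop0.png
f1243.png
s2.png
s3.png
scene0.png
top0.png
```

The funnel leans about 9° towards -y, so I will re-grip the spout, square it up and seat it with a light press.

>>> jog_arm(motion=[[0, -0.3, 1, 0, 0, 0, 60], [0.57, -0.9, 0.8, 0, 0, 0, 60], [0.57, -0.94, 0.6, 0, 0, 0, 60], [0.57, -0.94, 0, 0, 0, 0, 60], [0.57, -0.94, 0, 0, 0, 0, 60], [0.57, -0.94, 0, 0, 0, 0, 60], [0.57, -0.94, 0, 0, 0, 0, 60], [0.57, -0.94, 0, 0, 0, 0, 60], [0.57, -0.94, 0, 0, 0, 0, 60], [0.57, -0.94, 0, 0, 0, 0, 60], [0.57, -0.94, 0, 0, 0, 0, 60], [0.57, -0.94, 0, 0, 0, 0, 60], [0.57, -0.94, 0, 0, 0, 0, 60], [0.6, -0.9, 0, 0, 0, 0, 60], [0.58, -0.8, 0, 0, 0, 0, 60], [0, 0, 0, 0, 0, 0, 60], [0, 0, 0, 0, 0, 0, 60]])

```text
clock: 13.85
tool_pos: [0.644, -0.0269, 0.2359]
eef_rot: [-3.141, 0.0, -0.004]
wrist_force: [-0.6, 1.1, 1.0]
width: 0.705
gripper_force: 0.0
```

>>> jog_arm(motion=[[0, 0.02, -0.5, 0, 0, 0, 60], [0, 0, -0.9, 0, 0, 0, 60], [0, 0, -0.9, 0, 0, 0, 60], [0, 0, -0.6, 0, 0, 0, 60], [0, 0, -0.3, 0, 0, 0, 60], [0, 0, 0, 0, 0, 0, 60], [0, 0, 0, 0, 0, 0, 60]])

```text
clock: 14.43
tool_pos: [0.6434, -0.0236, 0.156]
eef_rot: [-3.142, 0.0, 0.0]
wrist_force: [0.3, -0.3, 0.6]
width: 0.703
gripper_force: 0.0
```

>>> jog_arm(motion=[[0, 0, 0, 0, 0, 0, 45], [0, 0, 0, 0, 0, 0, 35], [0, 0, 0, 0, 0, 0, 28], [0, 0, 0, 0, 0, 0, 24], [0, 0, 0, 0, 0, 0, 20], [0, 0, 0, 0, 0, 0, 14], [0, 0, 0, 0, 0, 0, 14], [0, 0, 0, 0, 0, 0, 14]], newtons=20)

```text
clock: 15.1
tool_pos: [0.6442, -0.0239, 0.157]
eef_rot: [-3.141, -0.002, -0.001]
wrist_force: [-1.3, 2.0, 6.0]
width: 0.246
gripper_force: 19.5
```

```bash
python3 - <<'E'
from h import *
s=read_state(); print(np.round(s["tool_pos"],4),np.round(s["wrist_force"],1),s["width"]*85.4)
im,d=look("scene"); cv2.imwrite("pics/s4.png",cv2.resize(im[170:270,170:310],None,fx=5,fy=5,interpolation=cv2.INTER_CUBIC))
E
```

```text
[ 0.6442 -0.0239  0.157 ] [-1.3  2.   6. ] 21.00819054663072
```

View pics/s4.png

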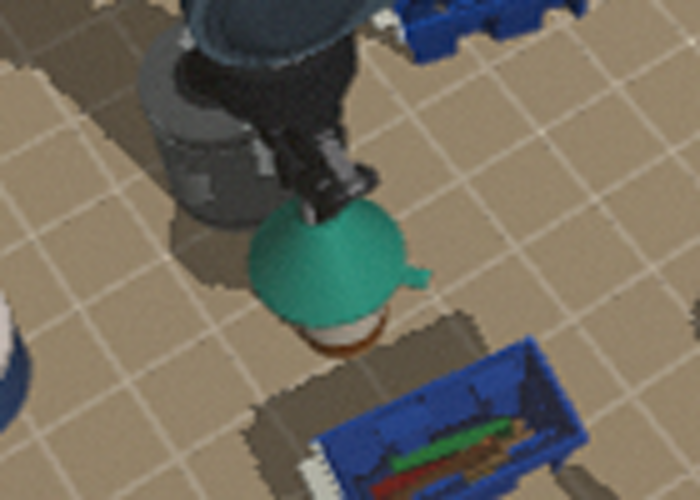

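>>> jog_arm(motion=[[0, 0, 0, 0, 0, 0, 60], [0, 0, 0, 0, 0, 0, 60], [0, 0, 0, 0, 0, 0, 60], [0, 0, 0.3, 0, 0, 0, 60], [0, 0, 0.7, 0, 0, 0, 60], [0, 0, 1, 0, 0, 0, 60], [0, 0, 1, 0, 0, 0, 60], [-0.5, 0.9, 0, 0, 0, 0, 70], [-0.57, 0.94, 0, 0, 0, 0, 85], [-0.57, 0.94, 0, 0, 0, 0, 85], [-0.57, 0.94, 0, 0, 0, 0, 85], [-0.57, 0.94, 0, 0, 0, 0, 85], [-0.57, 0.94, 0, 0, 0, 0, 85], [0, 0, 0, 0, 0, 0, 85]])

```text
clock: 16.32
tool_pos: [0.5577, 0.1191, 0.2312]
eef_rot: [-3.141, 0.001, 0.003]
wrist_force: [0.2, -0.0, -0.1]
width: 0.997
gripper_force: 0.0
```

```bash
python3 f.py; python3 m2.py a2|tail -3|head -1
```

```text
0.07 (array([638.7, -13.5]), 46.1, np.float64(88.3), 40) [ 0.6178 -0.0095  0.0878]
0.09 (array([639.2, -13.2]), 48.9, np.float64(95.8), 142) [ 0.6346 -0.0149  0.0955]
0.1 (array([645.3, -17.2]), 39.7, np.float64(104.7), 149) [ 0.6434 -0.0175  0.1049]
0.11 (array([644.9, -18.2]), 31.6, np.float64(114.7), 128) [ 0.6428 -0.0176  0.1151]
0.12 (array([645.2, -20.2]), 24.4, np.float64(124.1), 70) [ 0.6444 -0.0205  0.1244]
0.14 (array([641. , -27.3]), 10.9, np.float64(150.8), 16) [ 0.6397 -0.0257  0.1512]
0.165 (array([640.6, -28.8]), 9.9, np.float64(175.6), 24) [ 0.6395 -0.0284  0.1752]
pix 263 291 149 175
cone base x,y,z [ 0.6459 -0.0206  0.0859] tilt deg [-1.2 -6.4] 0.002058542992075018
can (array([ 640.3, -147.8]), 45.4, np.float64(114.7), 673) [array([ 639.9, -146. ]), array([87.9, 87. ]), np.float64(5.5)]
```

```bash
cat > g.py <<'E'
from h import *
from scipy.optimize import least_squares
def fit(f,cx,cy,z0,hl,hh):
    im,d=f["im"],f["d"]; P=cloud("top",d); h=cv2.cvtColor(im,cv2.COLOR_BGR2HSV)
    t=(h[...,0]>=hl)&(h[...,0]<=hh)&(h[...,1]>70)&(d>0)&(np.hypot(P[...,0]-cx,P[...,1]-cy)<.07)
    p=P[t&(P[...,2]>z0+.005)&(P[...,2]<z0+.045)]
    def res(q):
        ax=np.array([q[2],q[3],1]);ax/=np.linalg.norm(ax); r=p-np.array([q[0],q[1],q[4]]); s=r@ax
        return np.linalg.norm(r-np.outer(s,ax),axis=1)-(.045-.033*s/.048)
    s=least_squares(res,[cx,cy,0,0,z0],loss="soft_l1",f_scale=.002)
    q=P[t&(P[...,2]>z0+.085)]
    print(len(p),s.x[[0,1,4]].round(4),"tilt",np.degrees(s.x[2:4]).round(1),"tip",q.mean(0).round(4))
if __name__=="__main__":
    a=np.load("top0.npz"); b=np.load("a2.npz")
    fit(a,.444,.005,0,75,95); fit(a,.573,.238,0,150,180); fit(b,.643,-.022,.083,75,95)
    for nm in("top0.npz","a1.npz"): fit(np.load(nm),.405,.235,0,150,180)
E
python3 g.py
```

```text
480 [0.4438 0.005  0.0028] tilt [ 0.9 -1.5] tip [0.4434 0.0043 0.0948]
473 [0.5745 0.2402 0.003 ] tilt [3.8 1.4] tip [0.5747 0.2393 0.0922]
516 [ 0.6459 -0.0206  0.0862] tilt [-1.6 -6. ] tip [ 0.6397 -0.029   0.1761]
118 [0.3122 0.2323 0.0103] tilt [0.5 2.1] tip [nan nan nan]
116 [0.3162 0.2327 0.0052] tilt [1.2 0.8] tip [nan nan nan]g.py:12: RuntimeWarning: Mean of empty slice.
  print(len(p),s.x[[0,1,4]].round(4),"tilt",np.degrees(s.x[2:4]).round(1),"tip",q.mean(0).round(4))
  ret = um.true_divide(
```

>>> jog_arm(motion=[[0.57, -0.95, 0, 0, 0, 0, 60], [0.57, -0.95, 0, 0, 0, 0, 60], [0.57, -0.95, 0, 0, 0, 0, 60], [0.57, -0.95, 0, 0, 0, 0, 60], [0.57, -0.95, 0, 0, 0, 0, 60], [0.57, -0.95, 0, 0, 0, 0, 60], [0, 0, 0, 0, 0, 0, 60], [0, 0, -0.5, 0, 0, 0, 60], [0, 0, -0.9, 0, 0, 0, 50], [0, 0, -0.9, 0, 0, 0, 50], [0, 0, -0.5, 0, 0, 0, 40], [0, 0, -0.2, 0, 0, 0, 40], [0, 0, 0, 0, 0, 0, 32], [0, 0, 0, 0, 0, 0, 26], [0, 0, 0, 0, 0, 0, 14], [0, 0, 0, 0, 0, 0, 14], [0, 0, 0, 0, 0, 0, 14]])

```text
clock: 17.83
tool_pos: [0.6467, -0.0264, 0.1585]
eef_rot: [-3.142, -0.004, -0.0]
wrist_force: [-0.0, 3.3, 6.5]
width: 0.25
gripper_force: 19.8
```

>>> jog_arm(motion=[[0, 0, 0.2, 0, 0, 0, 14], [0, 0, 0.2, 0, 0, 0, 14], [0, 0, 0, 0, 0, 0, 14], [0, 0, 0, 0, 0, 0, 14]])

```text
clock: 18.17
tool_pos: [0.6456, -0.0268, 0.1664]
eef_rot: [3.141, -0.001, -0.001]
wrist_force: [0.3, 0.1, -1.5]
width: 0.238
gripper_force: 18.9
```

>>> jog_arm(motion=[[-0.08, 0.13, 0.1, 0, 0, 0, 14], [0, 0, -0.1, 0, 0, 0, 14], [0, 0, -0.16, 0, 0, 0, 14], [0, 0, -0.1, 0, 0, 0, 14], [0, 0, 0, 0, 0, 0, 14], [0, 0, 0, 0, 0, 0, 14]])

```text
clock: 18.67
tool_pos: [0.6434, -0.0233, 0.1593]
eef_rot: [-3.141, 0.0, -0.001]
wrist_force: [0.8, 0.8, 0.3]
width: 0.238
gripper_force: 19.1
```

>>> jog_arm(motion=[[0, 0, -0.05, 0, 0, 0, 14], [0, 0, -0.03, 0, 0, 0, 14], [0, 0, 0, 0, 0, 0, 14]])

```text
clock: 18.92
tool_pos: [0.6441, -0.0232, 0.1585]
eef_rot: [-3.141, -0.002, -0.001]
wrist_force: [0.1, 1.7, 3.4]
width: 0.237
gripper_force: 20.4
```

>>> jog_arm(motion=[[0, 0, 0, 0, 0, 0, 21], [0, 0, -0.03, 0, 0, 0, 24], [0, 0, -0.03, 0, 0, 0, 30], [0, 0, 0, 0, 0, 0, 45], [0, 0, 0, 0, 0, 0, 60], [0, 0, 0.3, 0, 0, 0, 60], [0, 0, 0.7, 0, 0, 0, 60], [0, 0, 1, 0, 0, 0, 60], [0, 0, 1, 0, 0, 0, 60], [-0.5, 0.9, -0.1, 0, 0, 0, 70], [-0.57, 0.94, -0.2, 0, 0, 0, 85], [-0.57, 0.94, -0.2, 0, 0, 0, 85], [-0.57, 0.94, -0.2, 0, 0, 0, 85], [-0.57, 0.94, -0.2, 0, 0, 0, 85], [-0.57, 0.94, -0.2, 0, 0, 0, 85], [0, 0, 0, 0, 0, 0, 85]])

```text
clock: 20.25
tool_pos: [0.5568, 0.1199, 0.2026]
eef_rot: [-3.141, 0.003, 0.003]
wrist_force: [-0.1, -0.6, -0.9]
width: 0.997
gripper_force: 0.0
```

```bash
python3 m2.py a3 >/dev/null; python3 -c "
from g import *
fit(np.load('a3.npz'),.643,-.022,.083,75,95); print(read_state()['tool_pos'])"
```

```text
511 [ 0.6472 -0.0211  0.0861] tilt [-5.1 -6.7] tip [ 0.6363 -0.0278  0.1762]
[0.5583485  0.11826834 0.20336411]
```

The lean comes back the same after each careful release (about 5–7°), with the mouth at the specified seating height. That looks like its natural rest, so I accept it. Next is the white-capped bottle.

>>> jog_arm(motion=[[-0.57, 0.94, -0.15, 0, 0, 0, 85], [-0.57, 0.94, -0.15, 0, 0, 0, 85], [-0.57, 0.94, -0.15, 0, 0, 0, 85], [-0.57, 0.94, -0.15, 0, 0, 0, 85], [-0.57, 0.94, -0.15, 0, 0, 0, 85], [-0.57, 0.94, -0.15, 0, 0, 0, 85], [-0.57, 0.94, -0.15, 0, 0, 0, 85], [-0.6, 0.92, -0.15, 0, 0, 0, 85], [0, 0, 0, 0, 0, 0, 85], [0, 0, 0, 0, 0, 0, 85]])

```text
clock: 21.13
tool_pos: [0.4453, 0.3044, 0.1739]
eef_rot: [3.141, -0.001, 0.001]
wrist_force: [0.2, -0.0, -0.6]
width: 0.991
gripper_force: 0.0
```

>>> jog_arm(motion=[[-0.1, 0.08, -0.8, 0, 0, 0, 85], [0, 0, -0.9, 0, 0, 0, 85], [0, 0, -0.9, 0, 0, 0, 85], [0, 0, -0.7, 0, 0, 0, 85], [0, 0, -0.5, 0, 0, 0, 85], [0, 0, -0.3, 0, 0, 0, 85], [0, 0, -0.14, 0, 0, 0, 85], [0, 0, 0, 0, 0, 0, 75], [0, 0, 0, 0, 0, 0, 60], [0, 0, 0, 0, 0, 0, 52], [0, 0, 0, 0, 0, 0, 46], [0, 0, 0, 0, 0, 0, 46], [0, 0, 0, 0, 0, 0, 46]], newtons=40)

```text
clock: 22.22
tool_pos: [0.4437, 0.3069, 0.0692]
eef_rot: [-3.14, -0.003, -0.0]
wrist_force: [0.0, 1.1, 6.6]
width: 0.62
gripper_force: 41.8
```

>>> jog_arm(motion=[[0, 0, 0.5, 0, 0, 0, 46], [0, -0.3, 1, 0, 0, 0, 46], [0, -0.7, 1, 0, 0, 0, 46], [0, -1, 0.8, 0, 0, 0, 46], [0, -1, 0.5, 0, 0, 0, 46], [0, -1, 0, 0, 0, 0, 46], [0, -1, 0, 0, 0, 0, 46], [0, -1, 0, 0, 0, 0, 46], [0, -1, 0, 0, 0, 0, 46], [0, -1, 0, 0, 0, 0, 46], [0, -1, 0, 0, 0, 0, 46], [0, -1, 0, 0, 0, 0, 46], [0, -1, 0, 0, 0, 0, 46], [0, -1, 0, 0, 0, 0, 46], [0, -1, 0, 0, 0, 0, 46], [0, -1, 0, 0, 0, 0, 46], [0, -1, 0, 0, 0, 0, 46], [0, -1, 0, 0, 0, 0, 46]])

```text
clock: 23.72
tool_pos: [0.4415, -0.0948, 0.1625]
eef_rot: [-3.141, 0.001, -0.0]
wrist_force: [0.5, -0.1, -2.5]
width: 0.616
gripper_force: 43.0
```

>>> jog_arm(motion=[[0.5, -1, 0, 0, 0, 0, 46], [0.5, -1, 0, 0, 0, 0, 46], [0.5, -1, 0, 0, 0, 0, 46], [0.5, -1, 0, 0, 0, 0, 46], [0.95, -0.44, 0, 0, 0, 0, 46], [0.95, -0.44, 0, 0, 0, 0, 46], [0.95, -0.44, 0, 0, 0, 0, 46], [0.95, -0.44, 0, 0, 0, 0, 46], [0.95, -0.44, 0, 0, 0, 0, 46], [0.95, -0.44, 0, 0, 0, 0, 46], [0.1, 0, 0, 0, 0, 0, 46], [0, 0, 0, 0, 0, 0, 46], [0, 0, 0, 0, 0, 0, 46]])

```text
clock: 24.8
tool_pos: [0.6365, -0.2592, 0.1619]
eef_rot: [-3.141, 0.002, -0.0]
wrist_force: [-0.3, -0.5, -2.0]
width: 0.615
gripper_force: 43.0
```

>>> jog_arm(motion=[[0.06, 0, -0.8, 0, 0, 0, 46], [0, 0, -1, 0, 0, 0, 46], [0, 0, -0.9, 0, 0, 0, 46], [0, 0, -0.5, 0, 0, 0, 46], [0, 0, -0.3, 0, 0, 0, 46], [0, 0, -0.1, 0, 0, 0, 46], [0, 0, -0.07, 0, 0, 0, 46], [0, 0, -0.05, 0, 0, 0, 46], [0, 0, -0.04, 0, 0, 0, 46], [0, 0, 0, 0, 0, 0, 46]])

```text
clock: 25.63
tool_pos: [0.6395, -0.2602, 0.0696]
eef_rot: [3.141, -0.001, -0.0]
wrist_force: [-0.2, 0.5, -2.3]
width: 0.618
gripper_force: 43.0
```

>>> jog_arm(motion=[[0, 0, -0.03, 0, 0, 0, 46], [0, 0, -0.03, 0, 0, 0, 46], [0, 0, 0, 0, 0, 0, 46]])

```text
clock: 25.88
tool_pos: [0.64, -0.2602, 0.0692]
eef_rot: [3.141, -0.002, -0.0]
wrist_force: [-1.2, 2.7, 4.3]
width: 0.618
gripper_force: 43.8
```

>>> jog_arm(motion=[[0, 0, 0, 0, 0, 0, 60], [0, 0, 0, 0, 0, 0, 68], [0, 0, 0.3, 0, 0, 0, 68], [0, 0, 0.8, 0, 0, 0, 68], [0, 0, 1, 0, 0, 0, 68], [0, 0, 1, 0, 0, 0, 68], [0, 0, 1, 0, 0, 0, 68], [-0.8, 0.4, 0, 0, 0, -0.5, 85], [-0.9, 0.46, 0, 0, 0, -0.5, 85], [-0.9, 0.46, 0, 0, 0, -0.5, 85], [-0.9, 0.46, -0.2, 0, 0, -0.5, 85], [-0.9, 0.46, -0.5, 0, 0, -0.5, 85], [-0.9, 0.46, -0.5, 0, 0, -0.54, 85], [-0.9, 0.46, -0.5, 0, 0, 0, 85], [-0.9, 0.46, -0.5, 0, 0, 0, 85], [-0.67, 0.45, 0, 0, 0, 0, 85], [0, 0, 0, 0, 0, 0, 85], [0, 0, 0, 0, 0, 0, 85]])

```text
clock: 27.38
tool_pos: [0.4446, -0.158, 0.115]
eef_rot: [3.141, -0.001, -0.266]
wrist_force: [-0.1, -0.3, 0.2]
width: 0.992
gripper_force: 0.0
```

```bash
python3 - <<'E'
from h import *
s=read_state(); print(np.round(s["tool_pos"],4),np.round(s["eef_rot"],3),s["clock"])
im,d=look("top"); P=cloud("top",d); v=d>0
for nm,cx,cy,zl,zh,r in [("wcap",.639,-.26,.112,.14,.04),("wbody",.639,-.26,.05,.14,.04),("can",.64,-.147,.1,.14,.06),("scoop",.405,.143,.02,.06,.09),("cup",.457,.14,.02,.06,.04)]:
    p=P[v&(P[...,2]>zl)&(P[...,2]<zh)&(np.hypot(P[...,0]-cx,P[...,1]-cy)<r)]; print(nm,circ(p),rect(p))
im,d=look("top");print(np.mean(d>0))
E
```

```text
[ 0.4446 -0.158   0.115 ] [ 3.141e+00 -1.000e-03 -2.660e-01] 27.3833
wcap (array([ 639.8, -259.1]), 14.8, np.float64(124.1), 74) [array([ 639.6, -259.4]), array([28.9, 26.2]), np.float64(83.2)]
wbody (array([ 638.8, -258.7]), 27.7, np.float64(93.3), 269) [array([ 638.7, -257.4]), array([51.8, 52.2]), np.float64(89.9)]
can (array([ 640.1, -148.1]), 45.5, np.float64(114.6), 674) [array([ 639.6, -146.6]), array([89. , 86.7]), np.float64(12.2)]
scoop (array([403.5, 169.3]), 72.2, np.float64(32.9), 173) [array([405.1, 165.9]), array([ 84.3, 128.8]), np.float64(88.5)]
cup (array([443.3, 146.7]), 27.7, np.float64(31.1), 67) [array([446.4, 146.5]), array([48.4, 47.3]), np.float64(59.2)]
0.9958078231292516
```

>>> jog_arm(motion=[[0.03, -0.02, -0.6, 0, 0, 0, 85], [0, 0, -0.9, 0, 0, 0, 85], [0, 0, -0.7, 0, 0, 0, 85], [0, 0, -0.4, 0, 0, 0, 85], [0, 0, -0.2, 0, 0, 0, 85], [0, 0, 0, 0, 0, 0, 78], [0, 0, 0, 0, 0, 0, 70], [0, 0, 0, 0, 0, 0, 62], [0, 0, 0, 0, 0, 0, 62], [0, 0, 0, 0, 0, 0, 62]], newtons=25)

```text
clock: 28.32
tool_pos: [0.4464, -0.1592, 0.0456]
eef_rot: [3.141, -0.003, -0.266]
wrist_force: [0.1, -0.4, 1.7]
width: 0.803
gripper_force: 29.6
```

>>> jog_arm(motion=[[0, 0, 0.5, 0, 0, 0, 62], [0, 0.5, 0.5, 0, 0, 0.5, 62], [0, 1, 0, 0, 0, 0.5, 62], [0, 1, 0, 0, 0, 0.5, 62], [0, 1, 0, 0, 0, 0.5, 62], [0, 1, 0, 0, 0, 0.5, 62], [0, 1, 0, 0, 0, 0.54, 62], [0, 0.5, 0, 0, 0, 0, 62], [0, 0, -0.3, 0, 0, 0, 62], [0, 0, -0.4, 0, 0, 0, 62], [0, 0, -0.2, 0, 0, 0, 62], [0, 0, -0.08, 0, 0, 0, 62], [0, 0, 0, 0, 0, 0, 62]])

```text
clock: 29.4
tool_pos: [0.4448, -0.009, 0.0454]
eef_rot: [-3.14, 0.004, -0.002]
wrist_force: [-7.9, 3.7, 15.2]
width: 0.802
gripper_force: 31.3
```

>>> jog_arm(motion=[[0, 0, 0.03, 0, 0, 0, 85], [0, 0, 0, 0, 0, 0, 85], [0, 0, 0, 0, 0, 0, 85], [0, 0, 0.4, 0, 0, 0, 85], [0, 0, 0.9, 0, 0, 0, 85], [0, 0, 1, 0, 0, 0, 80]])

```text
clock: 29.9
tool_pos: [0.4442, -0.0085, 0.1031]
eef_rot: [-3.141, 0.003, -0.001]
wrist_force: [0.6, 0.0, -0.1]
width: 0.938
gripper_force: 0.0
```

```bash
python3 - <<'E'
from h import *
s=read_state(); print(np.round(s["tool_pos"],4),s["clock"])
f=np.load("top0.npz");im,d=f["im"],f["d"]; P=cloud("top",d); v=d>0
p=P[v&(P[...,2]>.022)&(P[...,2]<.05)&(abs(P[...,0]-.41)<.09)&(abs(P[...,1]-.14)<.045)]
h=p[p[:,0]<.415]; c=p[p[:,0]>.43]
print("handle",len(h),h[:,0].min(),h[:,0].max(),"mid",np.median(h,0).round(4)); k=np.polyfit(h[:,0],h[:,1],1); print(k,np.degrees(np.arctan(k[0])),np.polyval(k,[.36,.40,.42,.46]))
print("cup",circ(c),rect(c)); print(np.c_[h[:,0],h[:,1]].round(3)[::8].tolist())
# colour cue: bright pixels on plane z=.034
hs=cv2.cvtColor(im,cv2.COLOR_BGR2HSV)[213:265,210:245]; m=(hs[...,1]<45)&(hs[...,2]>125)
vv,uu=np.nonzero(m); q=onplane("top",np.c_[uu+210,vv+213],.034); q=q[(q[:,0]<.415)]; print(len(q),np.polyfit(q[:,0],q[:,1],1),q[:,0].min(),q.mean(0))
E
```

```text
[ 0.4442 -0.0085  0.1031] 29.9
handle 102 0.3449393343871535 0.41478199298960156 mid [0.3798 0.1377 0.0334]
[0.13087604 0.08717151] 7.456266063083849 [0.13428688 0.13952193 0.14213945 0.14737449]
cup (array([446.9, 146.7]), 24.7, np.float64(31.2), 46) [array([449.8, 146.9]), array([48.5, 38.9]), np.float64(89.8)]
[[0.415, 0.148], [0.411, 0.135], [0.405, 0.139], [0.399, 0.138], [0.392, 0.141], [0.389, 0.132], [0.383, 0.135], [0.377, 0.135], [0.37, 0.138], [0.367, 0.129], [0.361, 0.132], [0.354, 0.132], [0.348, 0.133]]
362 [0.19504785 0.06906583] 0.3291667809592185 [0.37788975 0.14277242 0.034     ]
```

>>> jog_arm(motion=[[-0.25, 0.9, -0.1, 0, 0, 0.3, 60], [-0.25, 1, -0.2, 0, 0, 0.3, 45], [-0.25, 1, -0.2, 0, 0, 0.3, 40], [-0.25, 1, 0, 0, 0, 0.3, 40], [-0.25, 1, 0, 0, 0, 0.3, 40], [-0.25, 1, 0, 0, 0, 0, 40], [0, 0.08, 0, 0, 0, 0, 40], [0, 0, 0, 0, 0, 0, 40], [0, 0, -0.6, 0, 0, 0, 40], [0, 0, -0.8, 0, 0, 0, 40], [0, 0, -0.5, 0, 0, 0, 40], [0, 0, -0.3, 0, 0, 0, 40], [0, 0, -0.15, 0, 0, 0, 40], [0, 0, 0, 0, 0, 0, 40]], newtons=20)

```text
clock: 31.07
tool_pos: [0.4079, 0.1403, 0.0317]
eef_rot: [3.142, 0.001, 0.129]
wrist_force: [0.1, -0.3, 0.3]
width: 0.466
gripper_force: 0.0
```

>>> jog_arm(motion=[[0, 0, -0.06, 0, 0, 0, 30], [0, 0, 0, 0, 0, 0, 20], [0, 0, 0, 0, 0, 0, 8], [0, 0, 0, 0, 0, 0, 8], [0, 0, 0, 0, 0, 0, 8], [0, 0, 0, 0, 0, 0, 8]])

```text
clock: 31.57
tool_pos: [0.4086, 0.1409, 0.0312]
eef_rot: [3.141, -0.001, 0.131]
wrist_force: [0.3, -1.7, 3.4]
width: 0.153
gripper_force: 23.5
```

>>> jog_arm(motion=[[0, 0, 0.3, 0, 0, 0, 8], [0, 0, 0.8, 0, 0, 0, 8], [0, -0.2, 1, 0, 0, 0, 8], [0.3, -0.5, 1, 0, 0, -0.15, 8], [0.3, -0.8, 0.5, 0, 0, -0.15, 8], [0.3, -1, 0, 0, 0, -0.15, 8], [0.3, -1, 0, 0, 0, -0.15, 8], [0.3, -1, 0, 0, 0, -0.15, 8], [0.3, -1, 0, 0, 0, -0.15, 8], [0.3, -1, 0, 0, 0, -0.15, 8], [0.3, -1, 0, 0, 0, -0.15, 8], [0.3, -1, 0, 0, 0, -0.15, 8], [0.3, -1, 0, 0, 0, -0.15, 8], [0.3, -1, 0, 0, 0, 0, 8], [0.3, -0.8, 0, 0, 0, 0, 8], [0.12, -0.2, 0, 0, 0, 0, 8], [0, 0, 0, 0, 0, 0, 8], [0, 0, 0, 0, 0, 0, 8]])

```text
clock: 33.07
tool_pos: [0.5005, -0.1459, 0.1203]
eef_rot: [-3.141, 0.001, -0.001]
wrist_force: [0.3, 0.4, -0.9]
width: 0.154
gripper_force: 23.1
```

```bash
python3 - <<'E'
from h import *
s=read_state(); print(np.round(s["tool_pos"],4),np.round(s["eef_rot"],3),s["width"]*85.4,s["clock"])
im,d=look("scene"); cv2.imwrite("pics/s5.png",cv2.resize(im[100:300,130:370],None,fx=3,fy=3,interpolation=cv2.INTER_CUBIC))
E
```

```text
[ 0.5005 -0.1459  0.1203] [-3.141e+00  1.000e-03 -1.000e-03] 13.182907274629867 33.0667
```

View pics/s5.png

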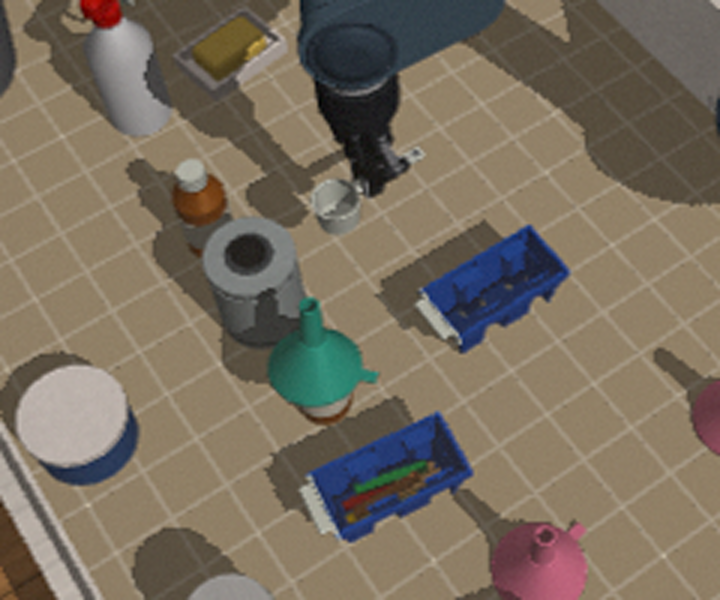

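The scoop is held level at crop (345,205), in front of the canister. I lower it now.

>>> jog_arm(motion=[[0.03, -0.04, -0.7, 0, 0, 0, 8], [0, 0, -1, 0, 0, 0, 8], [0, 0, -0.9, 0, 0, 0, 8], [0, 0, -0.5, 0, 0, 0, 8], [0, 0, -0.2, 0, 0, 0, 8], [0, 0, -0.1, 0, 0, 0, 8], [0, 0, -0.08, 0, 0, 0, 8], [0, 0, 0, 0, 0, 0, 8]])

```text
clock: 33.78
tool_pos: [0.5023, -0.1477, 0.0344]
eef_rot: [3.141, -0.001, -0.0]
wrist_force: [0.5, -0.8, 0.1]
width: 0.154
gripper_force: 23.1
```

>>> jog_arm(motion=[[0, 0, -0.06, 0, 0, 0, 8], [0, 0, -0.05, 0, 0, 0, 8], [0, 0, 0, 0, 0, 0, 8]])

```text
clock: 34.03
tool_pos: [0.5022, -0.1479, 0.0314]
eef_rot: [3.141, -0.001, -0.001]
wrist_force: [0.3, 0.4, 0.7]
width: 0.149
gripper_force: 23.2
```

>>> jog_arm(motion=[[0, 0, -0.02, 0, 0, 0, 14], [0, 0, 0, 0, 0, 0, 24], [0, 0, 0, 0, 0, 0, 40], [0, 0, 0, 0, 0, 0, 40], [0, 0, 0.5, 0, 0, 0, 40], [0, 0, 1, 0, 0, 0, 40], [0, 0, 1, 0, 0, 0, 40], [-0.3, 0.7, 0.7, 0, 0, 0, 60], [-0.4, 0.97, 0, 0, 0, 0, 85], [-0.4, 0.97, 0, 0, 0, 0, 85], [-0.4, 0.97, 0, 0, 0, 0, 85], [-0.4, 0.97, 0, 0, 0, 0, 85], [-0.4, 0.97, 0, 0, 0, 0, 85], [0, 0, 0, 0, 0, 0, 85], [0, 0, 0, 0, 0, 0, 85]])

```text
clock: 35.28
tool_pos: [0.4441, -0.0081, 0.111]
eef_rot: [3.141, -0.001, 0.002]
wrist_force: [0.4, -0.8, 1.1]
width: 0.994
gripper_force: 0.0
```

```bash
python3 - <<'E'
from h import *
s=read_state(); print(np.round(s["tool_pos"],4),np.round(s["eef_rot"],3),np.round(s["joint_pos"],2),s["clock"])
im,d=look("top"); cv2.imwrite("pics/t6.png",cv2.resize(im[130:270,200:400],None,fx=4,fy=4,interpolation=cv2.INTER_CUBIC)); P=cloud("top",d); v=d>0
m=v&(P[...,2]>.022)&(P[...,2]<.05)&(abs(P[...,0]-.5)<.08)&(abs(P[...,1]+.147)<.04); p=P[m]
h=p[p[:,0]<.51]; c=p[p[:,0]>.525]; k=np.polyfit(h[:,0],h[:,1],1); print("scoop",rect(p),"cup",circ(c),"slope",k[0],"y@.45",np.polyval(k,.45),h[:,0].min())
p=P[v&(P[...,2]>.045)&(P[...,2]<.07)&(np.hypot(P[...,0]-.447,P[...,1]+.009)<.1)]; print("empty",rect(p))
p=P[v&(P[...,2]>.045)&(P[...,2]<.07)&(abs(P[...,0]-.65)<.1)&(abs(P[...,1]-.1)<.055)]; print("full",rect(p))
E
```

```text
[ 0.4441 -0.0081  0.111 ] [ 3.141e+00 -1.000e-03  2.000e-03] [-0.27 -0.08  2.16 -0.    1.06  1.29] 35.2833
scoop [array([ 501.9, -151.1]), array([ 45.6, 126. ]), np.float64(88.6)] cup (array([ 540.9, -151.5]), 24.7, np.float64(31.8), 47) slope 0.00667330835538862 y@.45 -0.15159137614600912 0.43878952981504493
empty [array([454.6, -12.4]), array([ 65.7, 138.5]), np.float64(89.8)]
full [array([651.1,  98.3]), array([ 69.8, 152.2]), np.float64(82.2)]
```

View pics/t6.png

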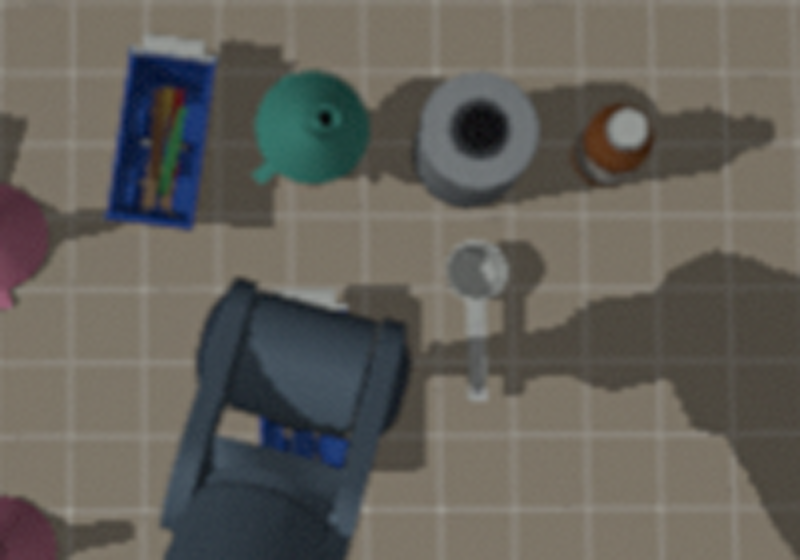

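The scoop lies straight with its cup at (541,-151), 30 mm from the canister. The funnel at crop (313,127) sits over the bottle with a slight lean. Next I pick up the empty basket.

>>> jog_arm(motion=[[0.02, -0.03, -0.6, 0, 0, 0, 85], [0, 0, -0.9, 0, 0, 0, 85], [0, 0, -0.7, 0, 0, 0, 85], [0, 0, -0.3, 0, 0, 0, 85], [0, 0, -0.1, 0, 0, 0, 85], [0, 0, 0, 0, 0, 0, 78], [0, 0, 0, 0, 0, 0, 70], [0, 0, 0, 0, 0, 0, 62], [0, 0, 0, 0, 0, 0, 62], [0, 0, 0, 0, 0, 0, 62]], newtons=30)

```text
clock: 36.17
tool_pos: [0.4459, -0.01, 0.0466]
eef_rot: [3.141, -0.003, -0.001]
wrist_force: [0.5, -1.0, 5.3]
width: 0.798
gripper_force: 35.1
```

>>> jog_arm(motion=[[0, 0, 0.3, 0, 0, 0, 62], [0, 0, 0.7, 0, 0, 0, 62], [0, 0, 1, 0, 0, 1, 62], [0, 0, 1, 0, 0, 1, 62], [0, 0, 1, 0, 0, 1, 62], [0, 0.3, 0, 0, 0, 1, 62], [0, 0.3, 0, 0, 0, 1, 62], [0, 0.3, 0, 0, 0, 1, 62], [0, 0.3, 0, 0, 0, 1, 62], [0, 0.3, 0, 0, 0, 1, 62], [0, 0.3, 0, 0, 0, 1, 62], [0, 0.3, 0, 0, 0, 1, 62], [0, 0.3, 0, 0, 0, 1, 62], [0, 0.3, 0, 0, 0, 1, 62], [0, 0.3, 0, 0, 0, 1, 62], [0, 0.3, 0, 0, 0, 1, 62], [0, 0.3, 0, 0, 0, 1, 62], [0, 0.3, 0, 0, 0, 1, 62], [0, 0.3, 0, 0, 0, 1, 62], [0, 0.16, 0, 0, 0, 1, 62]])

```text
clock: 37.83
tool_pos: [0.4441, 0.1001, 0.1453]
eef_rot: [-3.141, -0.0, 1.575]
wrist_force: [-0.1, -0.4, -1.1]
width: 0.802
gripper_force: 34.4
```

>>> jog_arm(motion=[[0, 0, 0, 0, 0, 1, 62], [0, 0, 0, 0, 0, 1, 62], [0, 0, 0, 0, 0, 1, 62], [0, 0, 0, 0, 0, 1, 62], [0.4, 0, 0, 0, 0, 1, 62], [0.6, 0, 0, 0, 0, 1, 62], [0.6, 0, 0, 0, 0, 1, 62], [0.6, 0, 0, 0, 0, 1, 62], [0.6, 0, 0, 0, 0, 1, 62], [0.6, 0, 0, 0, 0, 1, 62], [0.6, 0, 0, 0, 0, 1, 62], [0.6, 0, 0, 0, 0, 1, 62], [0.6, 0, 0, 0, 0, 1, 62], [0.6, 0, 0, 0, 0, 1, 62], [0.6, 0, 0, 0, 0, 1, 62], [0.6, 0, 0, 0, 0, 1, 62], [0.6, 0, 0, 0, 0, 0.44, 62], [0.36, 0, 0, 0, 0, 0, 62], [0, 0, 0, 0, 0, 0, 62], [0, 0, 0, 0, 0, 0, 62]])

```text
clock: 39.5
tool_pos: [0.6432, 0.0995, 0.1451]
eef_rot: [-3.141, -0.001, 3.004]
wrist_force: [-0.2, 1.2, -1.2]
width: 0.799
gripper_force: 34.4
```

```bash
python3 - <<'E'
from h import *
s=read_state(); print(np.round(s["tool_pos"],4),np.round(s["eef_rot"],3),np.round(s["wrist_force"],1),s["width"]*85.4,s["clock"])
im,d=look("scene"); cv2.imwrite("pics/s7.png",cv2.resize(im[130:330,160:400],None,fx=3,fy=3,interpolation=cv2.INTER_CUBIC))
E
```

```text
[0.6432 0.0995 0.1451] [-3.141e+00 -1.000e-03  3.004e+00] [-0.2  1.2 -1.2] 68.24031645313642 39.5
```

View pics/s7.png

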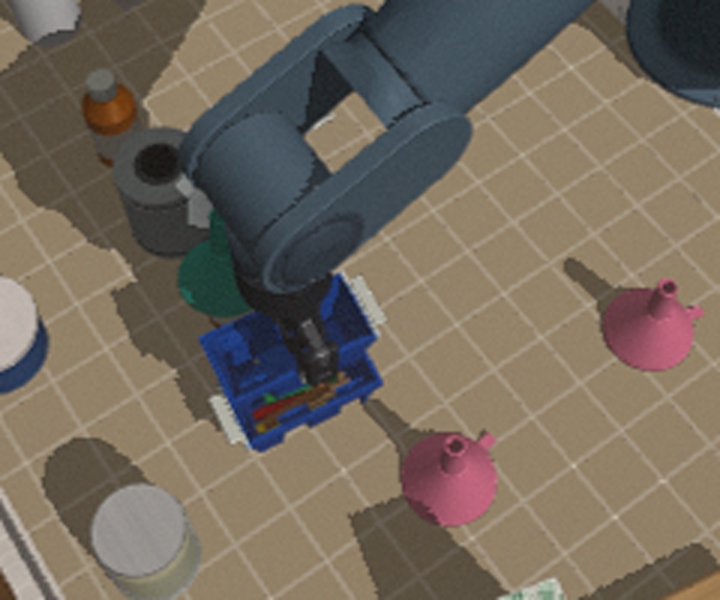

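The carried basket at crop (290,330) has its lip towards the robot, and the full one's lip is at the far end (230,420), so the orientation is right. I lower it now.

>>> jog_arm(motion=[[0.05, 0, -0.4, 0, 0, 0, 62], [0, 0, -0.5, 0, 0, 0, 62], [0, 0, -0.4, 0, 0, 0, 62], [0, 0, -0.25, 0, 0, 0, 62], [0, 0, -0.15, 0, 0, 0, 62], [0, 0, -0.1, 0, 0, 0, 62], [0, 0, 0, 0, 0, 0, 62], [0, 0, 0, 0, 0, 0, 62]])

```text
clock: 40.22
tool_pos: [0.6452, 0.0994, 0.1005]
eef_rot: [3.142, 0.0, 3.005]
wrist_force: [-0.8, 0.4, -0.7]
width: 0.797
gripper_force: 34.5
```

>>> jog_arm(motion=[[0, 0, -0.05, 0, 0, 0, 62], [0, 0, -0.05, 0, 0, 0, 62], [0, 0, -0.03, 0, 0, 0, 62], [0, 0, 0, 0, 0, 0, 62]])

```text
clock: 40.55
tool_pos: [0.6449, 0.0994, 0.097]
eef_rot: [3.142, -0.0, 3.005]
wrist_force: [0.1, -0.6, -0.7]
width: 0.801
gripper_force: 34.5
```

>>> jog_arm(motion=[[0, 0, -0.04, 0, 0, 0, 62], [0, 0, -0.03, 0, 0, 0, 62], [0, 0, 0, 0, 0, 0, 62]])

```text
clock: 40.8
tool_pos: [0.6452, 0.0994, 0.0966]
eef_rot: [-3.141, 0.0, 3.005]
wrist_force: [-3.7, -1.0, 5.6]
width: 0.802
gripper_force: 35.2
```

>>> jog_arm(motion=[[0, 0, 0, 0, 0, 0, 75], [0, 0, 0, 0, 0, 0, 84], [0, 0, 0, 0, 0, 0, 85], [0, 0, 0.3, 0, 0, 0, 85], [0, 0, 0.7, 0, 0, 0, 85], [0, 0, 1, 0, 0, 0, 85], [0, 0, 1, 0, 0, 0, 85], [0, 0, 1, 0, 0, 0, 85], [-0.6, 1, 0.5, 0, 0, 0, 85], [-0.8, 1, 0.3, 0, 0, 0, 85], [-1, 1, 0, 0, 0, 0, 85], [-1, 1, 0, 0, 0, 0, 85], [-1, 1, 0, 0, 0, 0, 85], [-1, 1, 0, 0, 0, 0, 85], [-1, 1, 0, 0, 0, 0, 85], [-1, 1, 0, 0, 0, 0, 85], [0, 0, 0, 0, 0, 0, 85], [0, 0, 0, 0, 0, 0, 85]])

```text
clock: 42.3
tool_pos: [0.459, 0.3005, 0.2159]
eef_rot: [3.141, 0.001, 3.008]
wrist_force: [-0.8, -0.5, -1.3]
width: 0.997
gripper_force: 0.0
```

```bash
python3 m2.py a8; python3 - <<'E'
from g import *
f=np.load('a8.npz'); fit(f,.643,-.022,.083,75,95)
P=cloud("top",f["d"]); v=f["d"]>0
p=P[v&(P[...,2]>.095)&(P[...,2]<.125)&(abs(P[...,0]-.64)<.1)&(abs(P[...,1]-.1)<.055)]; print("upper",rect(p),np.median(p[:,2]))
for x in(.585,.7):
  for y in(.07,.13):
    q=p[(abs(p[:,0]-x)<.025)&(abs(p[:,1]-y)<.025)]; print(x,y,np.percentile(q[:,2],80).round(4),len(q))
p=P[v&(P[...,2]>.045)&(P[...,2]<.07)&(abs(P[...,0]-.72)<.03)&(abs(P[...,1]-.1)<.055)]; print("lower lip",rect(p))
im,d=look("scene"); cv2.imwrite("pics/s8.png",cv2.resize(im[100:330,100:400],None,fx=2.6,fy=2.6,interpolation=cv2.INTER_CUBIC))
E
```

```text
black cap (array([645.8, -20. ]), 30.6, np.float64(121.1), 209) [array([646. , -20.4]), array([54.9, 56.3]), np.float64(89.7)]
black body (array([645.7, -19.3]), 47.9, np.float64(105.2), 623) [array([647.5, -20.8]), array([87.4, 87.1]), np.float64(0.1)]
funnel spout 0
funnel 0
can (array([ 639.8, -147.8]), 45.6, np.float64(114.8), 673) [array([ 639.7, -146.7]), array([89.1, 87.5]), np.float64(5.6)]
full (array([638.9, 100.2]), 70.5, np.float64(54.3), 436) [array([642.2,  98.5]), array([ 67.2, 133.2]), np.float64(82.1)]
empty 0
531 [ 0.6474 -0.0209  0.0863] tilt [-5.3 -5.7] tip [ 0.6368 -0.0277  0.176 ]
upper [array([643.8,  96.1]), array([ 69.8, 151.9]), np.float64(82.2)] 0.10588919010421516
0.585 0.07 0.1126 55
0.585 0.13 0.1112 71
0.7 0.07 0.1098 94
0.7 0.13 0.1078 85
lower lip [array([698.3,  91.7]), array([28.8, 16.7]), np.float64(86.0)]
```

View pics/s8.png

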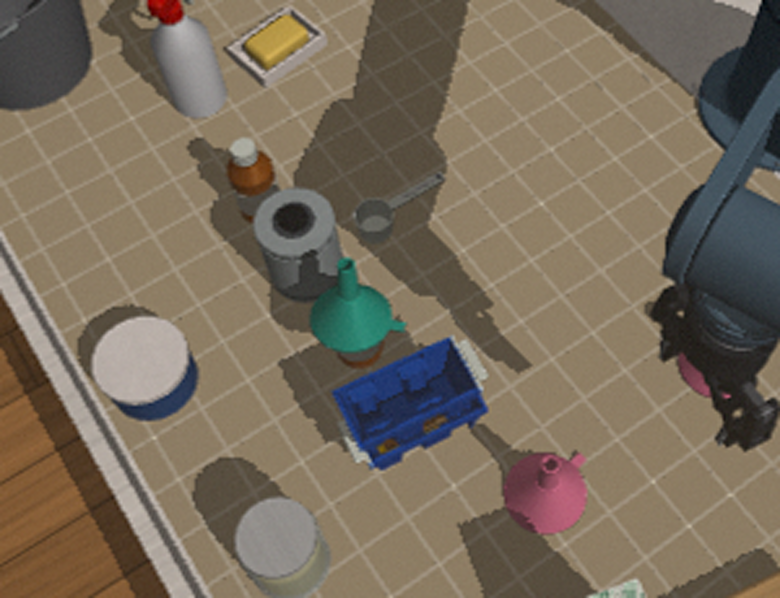

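The stack is seated: rim about 110 mm high and level, lips at opposite ends, 4–5 mm off centre and within the play. The funnel still leans about 7°. I will nudge it upright by caging the spout along the lean direction without squeezing it.

>>> jog_arm(motion=[[0, -0.2, 0.8, 0, 0, 0, 60], [0.57, -0.98, 0, 0, 0, -0.54, 60], [0.57, -0.98, 0, 0, 0, -0.54, 60], [0.57, -0.98, 0, 0, 0, -0.54, 60], [0.57, -0.98, 0, 0, 0, -0.54, 60], [0.57, -0.98, 0, 0, 0, -0.54, 60], [0.57, -0.98, 0, 0, 0, -0.54, 60], [0.57, -0.98, 0, 0, 0, -0.54, 60], [0.57, -0.98, 0, 0, 0, -0.54, 60], [0.57, -0.98, 0, 0, 0, -0.54, 60], [0.57, -0.98, 0, 0, 0, -0.54, 60], [0.57, -0.98, 0, 0, 0, -0.54, 60], [0.57, -0.98, 0, 0, 0, -0.54, 60], [0.54, -1, 0, 0, 0, -0.54, 60], [0, 0, 0, 0, 0, 0, 60], [0, 0, 0, 0, 0, 0, 60]], newtons=20)

```text
clock: 43.73
tool_pos: [0.645, -0.0274, 0.235]
eef_rot: [-3.141, -0.0, 2.388]
wrist_force: [-0.5, 0.6, 0.6]
width: 0.697
gripper_force: 0.0
```

>>> jog_arm(motion=[[0, 0, -0.3, 0, 0, 0, 60], [0, 0, -0.5, 0, 0, 0, 60], [0, 0, 0, 0, 0, 0, 60], [0, 0, 0, 0, 0, 0, 60]])

```text
clock: 44.07
tool_pos: [0.6432, -0.0236, 0.2133]
eef_rot: [-3.14, -0.003, 2.393]
wrist_force: [-0.1, -1.2, 0.2]
width: 0.701
gripper_force: 0.0
```

>>> jog_arm(motion=[[0, 0, -0.5, 0, 0, 0, 60], [0, 0, -0.8, 0, 0, 0, 60], [0, 0, -0.5, 0, 0, 0, 60], [0, 0, -0.3, 0, 0, 0, 55], [0, 0, 0, 0, 0, 0, 45], [0, 0, 0, 0, 0, 0, 38], [0, 0, 0, 0, 0, 0, 33], [0, 0, 0, 0, 0, 0, 29], [0, 0, 0, 0, 0, 0, 26], [0, 0, 0, 0, 0, 0, 24], [0, 0, 0, 0, 0, 0, 23], [0, 0, 0, 0, 0, 0, 23], [0, 0, 0, 0, 0, 0, 23]])

```text
clock: 45.15
tool_pos: [0.6445, -0.0246, 0.1629]
eef_rot: [3.142, 0.0, 2.392]
wrist_force: [0.1, -0.5, -0.2]
width: 0.273
gripper_force: 0.0
```

Now I open slowly, lift clear and measure.

>>> jog_arm(motion=[[0, 0, 0, 0, 0, 0, 26], [0, 0, 0, 0, 0, 0, 32], [0, 0, 0, 0, 0, 0, 42], [0, 0, 0, 0, 0, 0, 60], [0, 0, 0.3, 0, 0, 0, 60], [0, 0, 0.7, 0, 0, 0, 60], [0, 0, 1, 0, 0, 0, 60], [0, 0, 1, 0, 0, 0, 60], [-0.5, 0.9, 0.3, 0, 0, 0, 70], [-0.8, 0.9, 0.3, 0, 0, 0, 85], [-0.9, 0.9, 0, 0, 0, 0, 85], [-0.9, 0.9, 0, 0, 0, 0, 85], [-0.9, 0.9, 0, 0, 0, 0, 85], [-0.9, 0.9, 0, 0, 0, 0, 85], [-0.9, 0.9, 0, 0, 0, 0, 85], [-0.9, 0.9, 0, 0, 0, 0, 85], [0, 0, 0, 0, 0, 0, 85], [0, 0, 0, 0, 0, 0, 85]])

```text
clock: 46.65
tool_pos: [0.4763, 0.1563, 0.2536]
eef_rot: [3.141, 0.001, 2.395]
wrist_force: [-0.0, -0.7, 0.3]
width: 0.996
gripper_force: 0.0
```

```bash
python3 m2.py a9|grep can; python3 - <<'E'
from g import *
f=np.load('a9.npz'); fit(f,.643,-.022,.083,75,95)
P=cloud("top",f["d"]); v=f["d"]>0
def c(nm,cx,cy,zl,zh,r):
    p=P[v&(P[...,2]>zl)&(P[...,2]<zh)&(np.hypot(P[...,0]-cx,P[...,1]-cy)<r)]; print(nm,circ(p),rect(p))
c("white",.639,-.26,.05,.14,.04); c("soap",.493,-.47,.015,.06,.08); c("brush",.489,.461,.02,.06,.08); c("spray",.606,-.46,.03,.25,.08); c("upper",.644,.096,.095,.125,.1)
im,d=look("scene"); cv2.imwrite("pics/s9.png",cv2.resize(im[100:330,100:400],None,fx=2.6,fy=2.6,interpolation=cv2.INTER_CUBIC))
print(read_state()["clock"],read_state()["tool_pos"])
E
```

```text
can (array([ 640.2, -147.9]), 45.4, np.float64(114.7), 672) [array([ 639.9, -146.6]), array([89.2, 86.8]), np.float64(6.3)]
524 [ 0.6458 -0.0226  0.0861] tilt [-4.9 -3.7] tip [ 0.6388 -0.0255  0.1773]
white (array([ 639.5, -258.7]), 27.8, np.float64(93.1), 271) [array([ 638.8, -257.4]), array([53. , 52.7]), np.float64(0.4)]
soap (array([ 493.1, -471.5]), 64.2, np.float64(29.8), 547) [array([ 493.3, -471.2]), array([111.4,  76.4]), np.float64(9.4)]
brush (array([489.4, 462.7]), 72.0, np.float64(33.8), 654) [array([488.8, 461.9]), array([ 51.7, 141.5]), np.float64(81.3)]
spray (array([ 589.7, -462.5]), 63.3, np.float64(134.9), 732) [array([ 589.5, -462. ]), array([125.9,  60.3]), np.float64(19.0)]
upper (array([645.2,  81.3]), 85.8, np.float64(105.4), 604) [array([639.9,  63.9]), array([134.6, 153.1]), np.float64(82.6)]
46.75 [0.47744425 0.15516692 0.25344115]
```

View pics/s9.png

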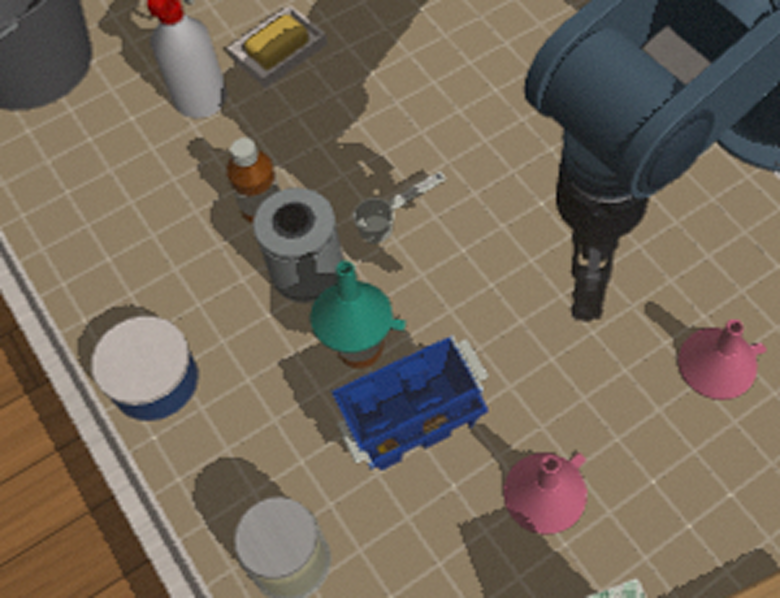

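Everything is in place, the bystanders have not moved, and the funnel's lean is down to about 5°. The arm touches nothing, so I hand in.

```bash
python3 -c "
from workcell import *
print(sign_off())"
```

```text
the job is handed in; nothing more can be done
None
```

I handed the job in at about 47 s with every item placed as asked; the small deviations are the funnel leaning about 5° on its cap, the scoop about 4 mm off the canister's centre line, and the top basket 4–5 mm off centre, within its play.

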